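# Refit the bayonet cap of an air-line filter

### The job

The knurled cap of the air-line filter lies fallen over on the bench: stand it upright on the bench, mouth down, then set it over the spigot of the filter head and turn it until its hidden keyways drop over the cross pin. Push it fully home against the spring, down onto the block, and finish still holding it down there, since the spring lifts it again if you let go. Leave the other things on the bench alone.

Things in the scene. Friction and masses are not known exactly. Their poses are not given: they have to be found in the camera images.
- cap: Aluminium cap, a twelve-sided knurled cup 60 mm long, 56 mm across flats (58 over corners), about 0.22 kg, closed at the top, open at the mouth. Origin: centre of the mouth rim; z axis from mouth to closed top. At the start it lies on a flat, z axis level 28 mm above the bench, top pointing to the robot's left (+y) within about 25 degrees. Outer flats face its x axis and every 30 degrees from it
- cap_top (a point): Centre of the cap's closed top face, 60 mm along the cap's z from its mouth. Inside the cap: bore 35.4 mm wide, 52 mm deep, with four straight keyways 9.5 mm wide along the whole bore, at the cap's +x, +y, -x and -y, 48 mm across: they match the cross pin every 90 degrees
- filter_head: Fixed aluminium block 110 x 90 mm and 40 mm high, with a brass port on each of its two y sides (158 mm over the ports) and a small gauge on its +x side. Origin: centre of its underside, z up
- seat (a point): Top face of the block, 40 mm above the bench, on the spigot's axis. The cap is home when its mouth rim sits here. With the keyways off the pin the mouth rests on the pin, 16.5 mm above the seat; in line (within about 0.1 rad) the cap can drop freely 9.5 mm to the spring plunger, then must be pressed down 7 mm more
- pin_mid (a point): Middle of the steel cross pin, on the spigot's axis, 14 mm above the seat. The pin is 5 mm thick, 44 mm long, level, and sticks out 6 mm on two opposite sides of the spigot. Its direction differs every time, has nothing to do with the block's yaw or this point's axes, and is not given
- spigot_top (a point): Centre of the top of the upright spigot, 45 mm above the seat; the spigot is 32 mm in diameter, its top edge chamfered 3 mm wide and 5 mm high. The plunger sticks up in its middle
- plunger (a joint): Spring plunger 10 mm thick in the middle of the spigot, standing 14 mm above the spigot's top when free (value 0 m), value grows as it is pressed down; 0.007 with the cap home. It pushes up with about 3.6 N when first touched and 10 N with the cap home, more than the cap weighs
- glue_jar: White plastic jar with a lid, 64 mm diameter, 65 mm high, loose; leave alone. Origin: centre of its underside
- offcut: Piece of timber 45 x 140 x 28 mm, loose; leave alone. Origin: centre of its underside, long side along its y axis
- brush: Paint brush 200 mm long lying on the bench, loose; leave alone. Long side along its x axis, bristles to +x, 42 mm wide. Origin: under the middle of its length
There are look-alikes about, which are no part of the job. There is more than one size of the cap; the job needs the smallest. What is meant by the filter_head is not pink, and is the larger of those in its own colour.

How it is judged:
On the way, in this order (a step that is already met when the one before it is completed fails the run):
1. the cap stands upright on the bench, mouth down (angle between cap's own z axis and vertical below 0.1 rad and height (world z) of cap below 0.008 m and height (world z) of cap_top above 0.05 m), for 0.2 s.
2. the cap is upright over the spigot (angle between cap's own z axis and vertical below 0.15 rad and z of cap in the frame of seat below 0.035 m and horizontal distance between cap and seat below 0.008 m), for 0.1 s.
At the end, for the whole second after the job is handed in: The cap is fully home on the filter head: its mouth rim within 2.5 mm of the seat and within 4 mm of the spigot's axis, upright within 0.06 rad, the plunger pressed in by over 4.5 mm, at rest, and the robot still holds or presses it with over 2 N (z of cap in the frame of seat below 0.0025 m and horizontal distance between cap and seat below 0.004 m and angle between cap's own z axis and vertical below 0.06 rad and height (world z) of cap_top above 0.09 m and value of joint plunger above 0.0045 m and linear speed of cap below 0.02 m/s and (contact force between cap and the fingers above 2 N or contact force between cap and the arm above 2 N)); the arm keeps its last pose, push and grip.
It fails at once if the glue jar is moved by over 30 mm (distance of glue_jar from where it was at the start of the episode above 0.03 m).
It fails at once if the timber offcut is moved by over 30 mm (distance of offcut from where it was at the start of the episode above 0.03 m).
It fails at once if the brush is moved by over 30 mm (distance of brush from where it was at the start of the episode above 0.03 m).
It also fails if it takes over 58 s, if anything falls off the work surface, if the arm or the gripper's body presses on something with over 40 N, if the wrist force passes 120 N, or if a joint passes its speed limit or range.

### The arm

A 6-joint arm with a two-finger parallel gripper is mounted at the origin on the work surface. World frame = base frame: x ahead of the robot, y to its left, z up, the work surface at z = 0. Lengths are in m, angles in rad, forces in N, time in s.
With the tool pointing down it reaches from about 0.4 to 0.825 m from the base axis. Payload 7 kg.
Tool frame: the origin (TCP) lies at the very end of the fingers, on their centre line; the grasp point (between the pads) lies 19 mm behind it; z points along the fingers, y is the line along which they close (so a half turn about z gives the same grasp; the last joint's range is limited). The gripper opens to 88 mm and grips with 3 to 60 N. Pads are 19 mm wide; open, the fingers measure 130 mm over their backs; the gripper's body (78 mm by 193 mm) begins 47 mm behind the grasp point.
Start: joints at [1.624, 0.359, 0.012, 0, -1.224, -0.288], TCP at [0.157, 0.656, 0.227] pointing down, gripper open.
Joint ranges: [-3.07, 3.07], [-1.43, 2.12], [-1.02, 1.25], [-3.03, 1.67], [-3.05, -0], [-3.03, 3.03]. Speed limits (rad/s): [2.39, 2.39, 3.01, 3.14, 3.14, 3.14].

### API

Orientations are given as [roll, pitch, yaw] about the fixed x, y, z axes, in that order (R = Rz(yaw) Ry(pitch) Rx(roll)).
In Python, from station import arm gives the robot as it stands. The module is installed in compiled form; this text tells all that it offers.
- The arm moves only by the shell command python3 -m crank 'ROWS' [FORCE]. ROWS is JSON, a list of rows, each an object of numbers: "dx", "dy", "dz": the shift along the world's x, y, z in m; "twist": the turn about the world's z in degrees; "grip": the opening, from -1 (shut) to 1 (fully open). A call has exactly 5 rows; each row is the pose to reach, as a shift and turn from the pose commanded when the call began; what a row does not reach only later rows make up. A row lasts 1/12 s, in which the tool goes at most 41.7 mm and 7.16 degrees, less where a joint would pass 70% of its speed; a pose out of reach is approached as far as the arm can. A call with a gripper value outside its range is refused whole. The fingers move at their own pace and stop on an object; FORCE is the grip in N (left out, the last holds). Time passes only in rows, so rows that repeat a pose let the fingers close, or fill a call up. It gives the time, the measured TCP pose, the force, the opening and the grip force at its end, in the units of the state.
- arm.get_state(): the state, without advancing time (a new reading comes with each control period).
- arm.grab_frame(name): name is "scene" or "top"; returns the picture (480x640x3 uint8, red, green, blue); there is no depth.
- arm.get_calibration(name): a dict with "fx", "fy", "cx", "cy" (pixels), "cam_to_world" (4x4, takes a point from camera to world coordinates). Camera axes: x right, y down, z forward; pixel columns grow to the right and rows downward; lengths in m; the calibration is good to about 2 mm. A picture is of the moment at which its call begins. get_calibration takes no time and is no camera call.
- arm.job_done(): hands the job in; it is judged then, once.
The state is a dict: "t": time; "q": joint angles; "qd": joint speeds; "joint_efforts": joint torques, N m; "eef_pos": TCP position; "ee_rot": TCP orientation; "force": force on the tool from outside, world axes, zero at the start; "moment": the same for the moment, N m; "width": finger opening in m; "gripper_force": force on a finger pad.
Only numpy, scipy, OpenCV 4.12 (cv2) and the standard library are available. Lean on these libraries where they do the work, as an engineer would, in place of code of your own. Each camera call takes 0.05 s, during which the arm holds its last target. There are 200 camera calls.

## Working session

There is one attempt and no reset: what is moved stays moved. The work goes in short steps, Python scripts to look and compute and a shell command to move; the robot and the scene stay as the last step left them, time stands still between calls to the robot, and variables do not carry over. Pictures are saved under pics/ and viewed, at most 10 in all, crops included, and the job is handed in when it is done.

```bash
mkdir -p pics; cat > h.py <<'E'
from station import arm
import numpy as np, cv2
def grab(n,f=None):
    im=arm.grab_frame(n); im=np.asarray(im)
    if f: cv2.imwrite('pics/'+f,im[:,:,::-1])
    return im
def ray(n,u,v):
    c=arm.get_calibration(n);T=np.array(c['cam_to_world'])
    d=T[:3,:3]@np.array([(u-c['cx'])/c['fx'],(v-c['cy'])/c['fy'],1]);return T[:3,3],d
def at(n,u,v,z):
    o,d=ray(n,u,v);return o+d*(z-o[2])/d[2]
def proj(n,p):
    c=arm.get_calibration(n);T=np.linalg.inv(np.array(c['cam_to_world']));q=T[:3,:3]@np.array(p)+T[:3,3]
    return np.array([c['fx']*q[0]/q[2]+c['cx'],c['fy']*q[1]/q[2]+c['cy']])
E
python3 - <<'E'
from h import *
np.set_printoptions(precision=3,suppress=True)
for n in('scene','top'):
    grab(n,n+'0.png'); print(n,arm.get_calibration(n))
s=arm.get_state();print(s)
E
```

```text
scene {'fx': 532.09622978625, 'fy': 532.09622978625, 'cx': 318.8775847635092, 'cy': 226.4090341085679, 'cam_to_world': array([[-0.67 ,  0.483, -0.564,  1.152],
       [ 0.742,  0.415, -0.526,  0.613],
       [-0.02 , -0.771, -0.637,  0.802],
       [ 0.   ,  0.   ,  0.   ,  1.   ]])}
top {'fx': 589.1923836211205, 'fy': 589.1923836211205, 'cx': 313.2149921123225, 'cy': 239.02424779849028, 'cam_to_world': array([[-0.001, -0.998,  0.065,  0.415],
       [-1.   ,  0.002,  0.01 ,  0.   ],
       [-0.01 , -0.065, -0.998,  1.459],
       [ 0.   ,  0.   ,  0.   ,  1.   ]])}
{'t': 0.1, 'q': array([ 1.624,  0.359,  0.011, -0.   , -1.224, -0.288]), 'qd': array([-0.   , -0.001,  0.002,  0.001, -0.   , -0.001]), 'joint_efforts': array([ -0.001, -58.416,  29.375,   7.016,   0.01 ,  -0.   ]), 'eef_pos': array([0.157, 0.656, 0.226]), 'ee_rot': array([ 3.14 , -0.   , -0.235]), 'force': array([-0.682, -0.01 , -0.728]), 'moment': array([ 0.005, -0.022, -0.004]), 'gripper_force': 0.0, 'width': 0.0874329277468206}
```

View pics/scene0.png

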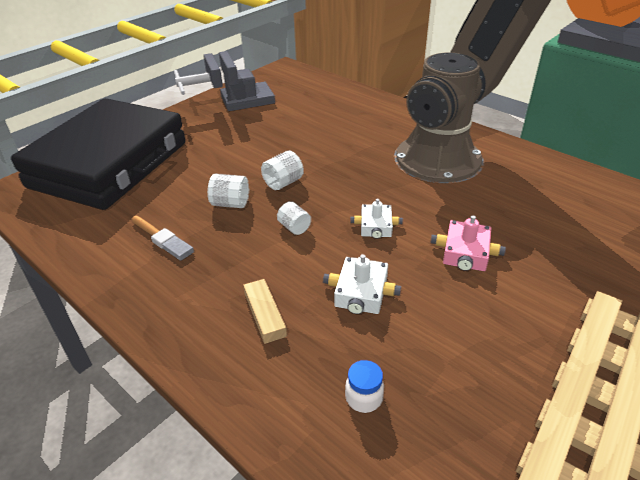

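View pics/top0.png

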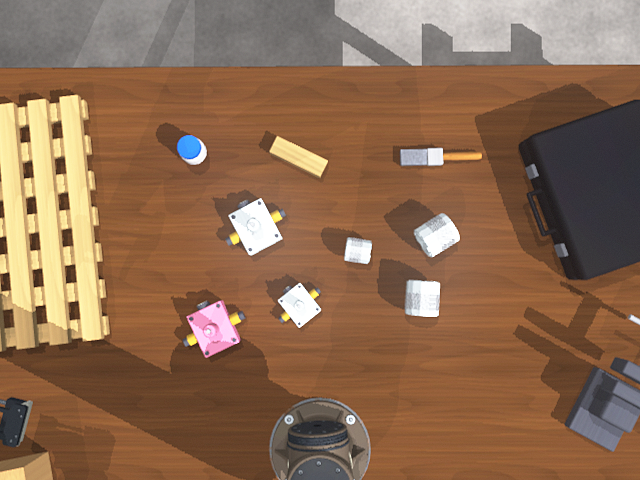

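Scene view: three lying caps at about (228,191), (282,170) and (294,219), the last clearly the smallest. Heads are white large (362,283), white small (377,219) and pink (469,245). In the top view the caps are at (437,235), (422,298) and (358,250), and the heads at (255,227), (299,305) and (214,328). The ones meant are the smallest cap, top (358,250), and the larger white head, top (255,227). I'll confirm both in one enlarged crop.

```bash
python3 - <<'E'
from h import *
np.set_printoptions(precision=4,suppress=True)
ims={n:cv2.imread(f'pics/{n}0.png') for n in('scene','top')}
def t(n,u,v,w=60,h=45): return cv2.resize(ims[n][v-h//2:v+h-h//2,u-w//2:u+w-w//2],(400,300),interpolation=cv2.INTER_CUBIC)
cv2.imwrite('pics/c1.png',np.vstack([np.hstack([t('top',358,250),t('scene',294,219)]),np.hstack([t('top',255,227,80,60),t('scene',362,275,80,60)])]))
im=ims['top'];hsv=cv2.cvtColor(im,cv2.COLOR_BGR2HSV)
m=((hsv[...,1]<60)&(hsv[...,2]>120)).astype(np.uint8)
n,l,st,ce=cv2.connectedComponentsWithStats(m)
for i in range(1,n):
    if 150<st[i,4]<5000 and st[i,1]>80:
        c=max(cv2.findContours((l==i).astype(np.uint8),0,2)[0],key=cv2.contourArea)
        r=cv2.minAreaRect(c);b=cv2.boxPoints(r);print(np.round(ce[i],1),st[i,4],r)
        for z in(.028,.04): print('  z',z,at('top',*r[0],z)[:2],[at('top',*q,z)[:2] for q in b])
E
```

```text
[197.7 155.3] 213 ((196.08001708984375, 153.05999755859375), (19.399995803833008, 25.999996185302734), 36.869895935058594)
  z 0.028 [0.7212 0.3024] [array([0.7099, 0.3406]), array([0.7616, 0.3027]), array([0.7324, 0.2641]), array([0.6808, 0.302 ])]
  z 0.04 [0.7186 0.2998] [array([0.7074, 0.3377]), array([0.7587, 0.3002]), array([0.7298, 0.2619]), array([0.6786, 0.2994])]
[421.9 156.5] 715 ((421.5, 156.5), (17.0, 43.0), 90.0)
  z 0.028 [ 0.7108 -0.2515] [array([ 0.7321, -0.1991]), array([ 0.7317, -0.3044]), array([ 0.6896, -0.3038]), array([ 0.6899, -0.1987])]
  z 0.04 [ 0.7083 -0.2494] [array([ 0.7294, -0.1974]), array([ 0.729 , -0.3019]), array([ 0.6873, -0.3012]), array([ 0.6876, -0.197 ])]
[254.7 226.1] 1827 ((253.62734985351562, 224.29391479492188), (52.154136657714844, 38.323341369628906), 62.175907135009766)
  z 0.028 [0.5448 0.1596] [array([0.5796, 0.231 ]), array([0.6235, 0.1483]), array([0.5102, 0.0884]), array([0.4667, 0.1708])]
  z 0.04 [0.5437 0.1582] [array([0.5782, 0.2291]), array([0.6217, 0.147 ]), array([0.5094, 0.0877]), array([0.4663, 0.1693])]
[436.5 234.6] 1285 
[... 3920 characters left out ...]
23.287052154541016), 29.19748306274414)
  z 0.028 [ 0.0557 -0.6573] [array([ 0.0605, -0.5922]), array([ 0.108 , -0.6205]), array([ 0.0509, -0.7223]), array([ 0.0036, -0.6939])]
  z 0.04 [ 0.0587 -0.6518] [array([ 0.0634, -0.5872]), array([ 0.1105, -0.6153]), array([ 0.0539, -0.7162]), array([ 0.0071, -0.688 ])]
[327.3 462.8] 156 ((324.2292175292969, 464.69683837890625), (58.0513801574707, 18.13558006286621), 11.113040924072266)
  z 0.028 [-0.0283 -0.0113] [array([-0.0361,  0.0605]), array([0.0052, 0.0522]), array([-0.0205, -0.083 ]), array([-0.0618, -0.0745])]
  z 0.04 [-0.0246 -0.0112] [array([-0.0323,  0.06  ]), array([0.0087, 0.0518]), array([-0.0169, -0.0823]), array([-0.0578, -0.0739])]
```

View pics/c1.png

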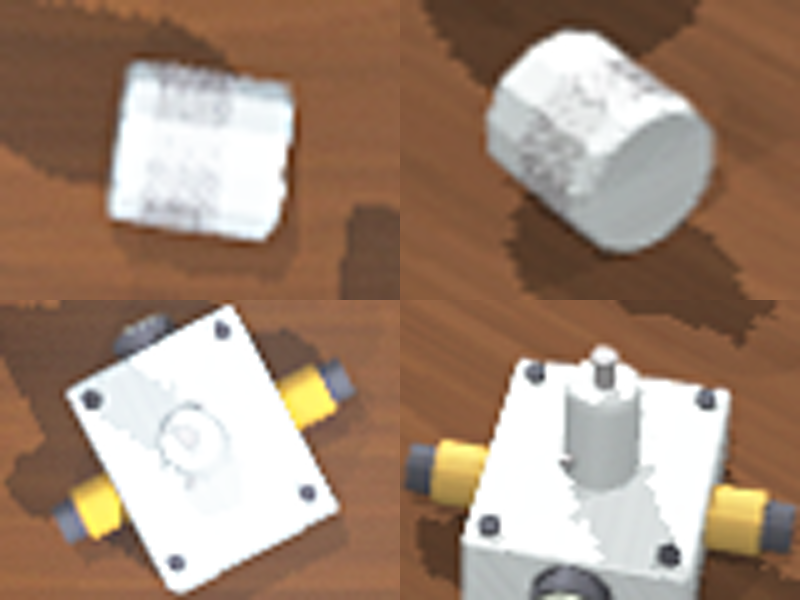

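The crop confirms it: the small cap lies with its mouth to the right (-y) and its flat closed top facing the scene camera. The large white head has its spigot at top px ~(253.6,225), at the block's centre. Next I compute the spigot position and start moving over to the cap.

```bash
python3 -c "
from h import *
print(at('top',253.6,225,.085),at('top',255.4,227,.04))
# scene: spigot top centre tile (602,385)->px
u,v=362-40+202/5,275-30+85/5
print(at('scene',u,v,.085))"
python3 -m crank '[{"dx":0.03,"dy":-0.03,"twist":-7,"grip":1},{"dx":0.06,"dy":-0.06,"twist":-14,"grip":1},{"dx":0.09,"dy":-0.09,"twist":-21,"grip":1},{"dx":0.12,"dy":-0.12,"twist":-28,"grip":1},{"dx":0.15,"dy":-0.15,"twist":-35,"grip":1}]'
python3 -m crank '[{"dx":0.022,"dy":-0.035,"twist":-7,"grip":1},{"dx":0.044,"dy":-0.07,"twist":-14,"grip":1},{"dx":0.066,"dy":-0.105,"twist":-21,"grip":1},{"dx":0.088,"dy":-0.14,"twist":-28,"grip":1},{"dx":0.11,"dy":-0.175,"twist":-35,"grip":1}]'
python3 -m crank '[{"dx":0.013,"dy":-0.039,"twist":-5,"grip":1},{"dx":0.026,"dy":-0.078,"twist":-10,"grip":1},{"dx":0.039,"dy":-0.117,"twist":-15,"grip":1},{"dx":0.053,"dy":-0.156,"twist":-15,"grip":1},{"dx":0.066,"dy":-0.195,"twist":-15,"grip":1}]'
```

```text
[0.53797745 0.15326983 0.085     ] [0.53714778 0.1539027  0.04      ]
[0.54223736 0.15729555 0.085     ]invalid input at $[0]: expected keys dx, dy, dz, twist, grip
invalid input at $[0]: expected keys dx, dy, dz, twist, grip
invalid input at $[0]: expected keys dx, dy, dz, twist, grip
```

```bash

python3 -m crank '[{"dx":0.03,"dy":-0.03,"dz":0,"twist":-7,"grip":1},{"dx":0.06,"dy":-0.06,"dz":0,"twist":-14,"grip":1},{"dx":0.09,"dy":-0.09,"dz":0,"twist":-21,"grip":1},{"dx":0.12,"dy":-0.12,"dz":0,"twist":-28,"grip":1},{"dx":0.15,"dy":-0.15,"dz":0,"twist":-35,"grip":1}]'
python3 -m crank '[{"dx":0.022,"dy":-0.035,"dz":0,"twist":-7,"grip":1},{"dx":0.044,"dy":-0.07,"dz":0,"twist":-14,"grip":1},{"dx":0.066,"dy":-0.105,"dz":0,"twist":-21,"grip":1},{"dx":0.088,"dy":-0.14,"dz":0,"twist":-28,"grip":1},{"dx":0.11,"dy":-0.175,"dz":0,"twist":-35,"grip":1}]'
python3 -m crank '[{"dx":0.013,"dy":-0.039,"dz":0,"twist":-5,"grip":1},{"dx":0.026,"dy":-0.078,"dz":0,"twist":-10,"grip":1},{"dx":0.039,"dy":-0.117,"dz":0,"twist":-15,"grip":1},{"dx":0.053,"dy":-0.156,"dz":0,"twist":-15,"grip":1},{"dx":0.066,"dy":-0.195,"dz":0,"twist":-15,"grip":1}]'
```

```text
t: 0.52
eef_pos: [0.3052, 0.5074, 0.2262]
ee_rot: [3.141, -0.0, -0.851]
force: [2.4, -0.7, 0.4]
width: 0.0875
gripper_force: 0.0
t: 0.93
eef_pos: [0.4148, 0.3321, 0.2265]
ee_rot: [3.141, -0.0, -1.462]
force: [0.8, 0.1, -0.0]
width: 0.0875
gripper_force: 0.0
t: 1.35
eef_pos: [0.4804, 0.1372, 0.2266]
ee_rot: [-3.142, 0.0, -1.719]
force: [1.0, 0.5, -0.6]
width: 0.0876
gripper_force: 0.0
```

```bash

python3 -m crank '[{"dx":0.001,"dy":-0.04,"dz":0,"twist":0,"grip":1},{"dx":0.001,"dy":-0.08,"dz":0,"twist":0,"grip":1},{"dx":0.002,"dy":-0.12,"dz":0,"twist":0,"grip":1},{"dx":0.003,"dy":-0.16,"dz":0,"twist":0,"grip":1},{"dx":0.003,"dy":-0.2,"dz":0,"twist":0,"grip":1}]'
python3 -m crank '[{"dx":0,"dy":-0.016,"dz":-0.02,"twist":0,"grip":1},{"dx":0,"dy":-0.016,"dz":-0.055,"twist":0,"grip":1},{"dx":0,"dy":-0.016,"dz":-0.09,"twist":0,"grip":1},{"dx":0,"dy":-0.016,"dz":-0.12,"twist":0,"grip":1},{"dx":0,"dy":-0.016,"dz":-0.12,"twist":0,"grip":1}]'
python3 - <<'E'
from h import *
a=grab('top','t1.png');b=grab('scene','s1.png')
print(proj('top',[.4835,-.079,.1]),proj('scene',[.4835,-.079,.03]))
f=lambda im,u,v:cv2.resize(im[v-60:v+60,u-50:u+50],(500,600))[:,50:450]
cv2.imwrite('pics/c2.png',np.hstack([f(a,355,250),f(b,294,212)])[:,:,::-1])
E
```

```text
t: 1.77
eef_pos: [0.4829, -0.0627, 0.2266]
ee_rot: [-3.142, 0.0, -1.718]
force: [1.8, -0.9, 0.3]
width: 0.0878
gripper_force: 0.0
t: 2.18
eef_pos: [0.479, -0.0777, 0.1012]
ee_rot: [3.132, -0.002, -1.72]
force: [-1.3, -0.2, -0.5]
width: 0.0879
gripper_force: 0.0
[353.31221199 247.73282339] [297.37837165 220.14769602]
```

View pics/c2.png

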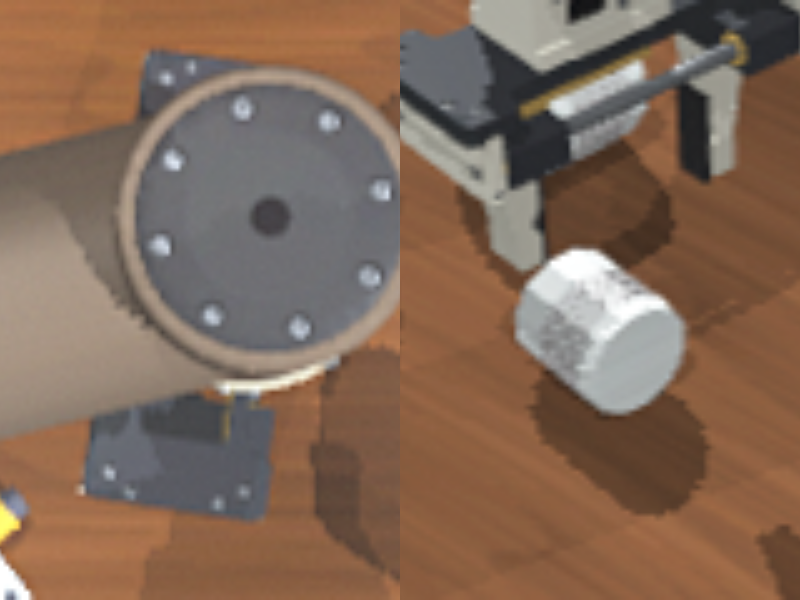

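The gripper stands over the cap, with the fingers on either side of it (fingertips at crop px (520,260) and (700,175)). I descend and grip lightly.

```bash

python3 -m crank '[{"dx":0,"dy":0,"dz":-0.025,"twist":0,"grip":1},{"dx":0,"dy":0,"dz":-0.05,"twist":0,"grip":1},{"dx":0,"dy":0,"dz":-0.075,"twist":0,"grip":1},{"dx":0,"dy":0,"dz":-0.094,"twist":0,"grip":1},{"dx":0,"dy":0,"dz":-0.096,"twist":0,"grip":1}]'
python3 -m crank '[{"dx":0,"dy":0,"dz":0,"twist":0,"grip":0.2},{"dx":0,"dy":0,"dz":0,"twist":0,"grip":0.2},{"dx":0,"dy":0,"dz":0,"twist":0,"grip":0.2},{"dx":0,"dy":0,"dz":0,"twist":0,"grip":0},{"dx":0,"dy":0,"dz":0,"twist":0,"grip":0}]' 6
python3 -m crank '[{"dx":0,"dy":0,"dz":0,"twist":0,"grip":-0.2},{"dx":0,"dy":0,"dz":0,"twist":0,"grip":-0.2},{"dx":0,"dy":0,"dz":0,"twist":0,"grip":-0.2},{"dx":0,"dy":0,"dz":0,"twist":0,"grip":-0.2},{"dx":0,"dy":0,"dz":0,"twist":0,"grip":-0.2}]' 6
```

```text
t: 2.7
eef_pos: [0.4833, -0.0766, 0.0099]
ee_rot: [3.14, -0.001, -1.718]
force: [-0.2, -0.3, -0.2]
width: 0.0878
gripper_force: 0.0
t: 3.12
eef_pos: [0.4842, -0.0767, 0.0118]
ee_rot: [-3.139, 0.001, -1.718]
force: [0.1, -0.1, -0.6]
width: 0.0601
gripper_force: 0.0
t: 3.53
eef_pos: [0.4838, -0.0768, 0.0114]
ee_rot: [-3.141, 0.0, -1.718]
force: [-1.8, 1.9, 7.8]
width: 0.0557
gripper_force: 6.0
```

```bash

python3 -m crank '[{"dx":0,"dy":-0.002,"dz":0.004,"twist":0,"grip":-0.2},{"dx":-0.001,"dy":-0.005,"dz":0.008,"twist":0,"grip":-0.2},{"dx":-0.001,"dy":-0.009,"dz":0.012,"twist":0,"grip":-0.2},{"dx":-0.002,"dy":-0.014,"dz":0.017,"twist":0,"grip":-0.2},{"dx":-0.003,"dy":-0.02,"dz":0.021,"twist":0,"grip":-0.2}]' 4
python3 - <<'E'
from h import *
b=grab('scene','s2.png')
cv2.imwrite('pics/c3.png',cv2.resize(b[160:280,220:380],(800,600))[:,:,::-1])
E
```

```text
t: 3.95
eef_pos: [0.4803, -0.0973, 0.0321]
ee_rot: [-3.141, 0.0, -1.718]
force: [-0.3, -0.2, -2.9]
width: 0.0556
gripper_force: 4.0
```

View pics/c3.png

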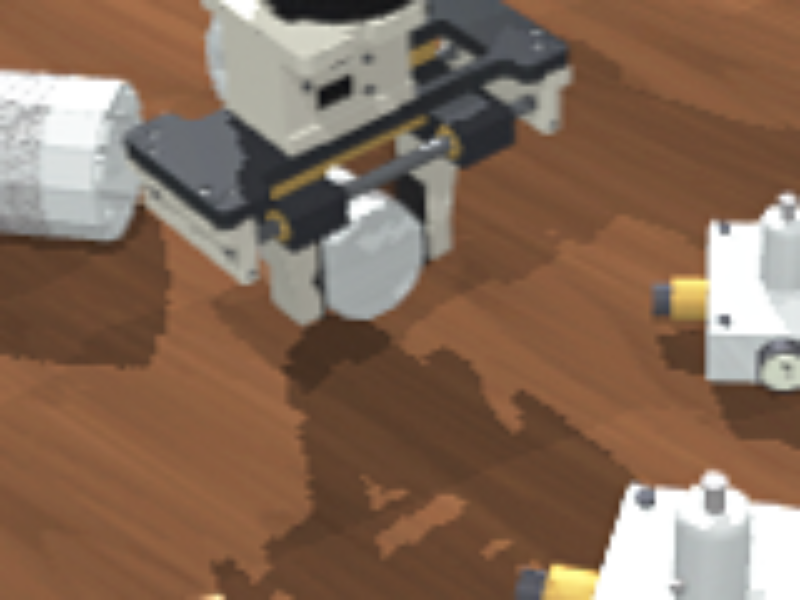

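The cap is off the bench, held between the pads and still about level, so the grip carries the moment. I lower the grip to 3 N with a small jerk so the mouth swings down.

```bash

python3 -m crank '[{"dx":0,"dy":0,"dz":0.01,"twist":0,"grip":-0.2},{"dx":0,"dy":0,"dz":0.03,"twist":0,"grip":-0.2},{"dx":0,"dy":0,"dz":0.03,"twist":0,"grip":-0.2},{"dx":0,"dy":0,"dz":0.03,"twist":0,"grip":-0.2},{"dx":0,"dy":0,"dz":0.03,"twist":0,"grip":-0.2}]' 3
python3 - <<'E'
from h import *
b=grab('scene','s3.png');print(arm.get_state()['force'])
cv2.imwrite('pics/c4.png',cv2.resize(b[140:260,220:380],(800,600))[:,:,::-1])
E
```

```text
t: 4.42
eef_pos: [0.48, -0.097, 0.0613]
ee_rot: [3.141, 0.0, -1.719]
force: [-0.4, -0.1, -2.8]
width: 0.056
gripper_force: 3.0
[-1.26050142  0.06220369 -2.20173956]
```

View pics/c4.png

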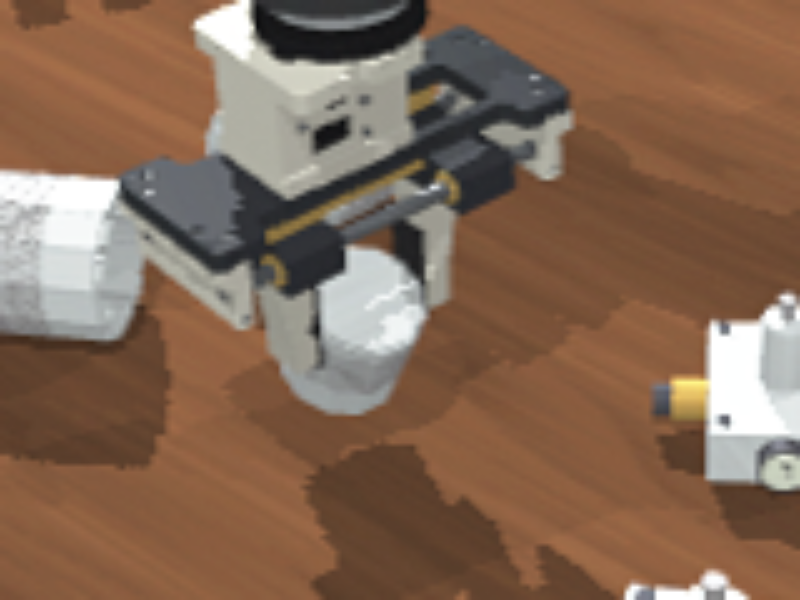

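The cap swung mouth-down and hangs nearly upright, top at crop px (370,290). I lower it to level itself on the bench.

```bash

python3 -m crank '[{"dx":0,"dy":0,"dz":-0.008,"twist":0,"grip":-0.2},{"dx":0,"dy":0,"dz":-0.016,"twist":0,"grip":-0.2},{"dx":0,"dy":0,"dz":-0.024,"twist":0,"grip":-0.2},{"dx":0,"dy":0,"dz":-0.030,"twist":0,"grip":-0.2},{"dx":0,"dy":0,"dz":-0.034,"twist":0,"grip":-0.2}]' 3
python3 -m crank '[{"dx":0,"dy":0,"dz":0,"twist":0,"grip":-0.2},{"dx":0,"dy":0,"dz":0,"twist":0,"grip":0},{"dx":0,"dy":0,"dz":0,"twist":0,"grip":0.4},{"dx":0,"dy":0,"dz":0,"twist":0,"grip":0.6},{"dx":0,"dy":0,"dz":0,"twist":0,"grip":0.6}]' 3
python3 - <<'E'
from h import *
b=grab('scene','s4.png')
cv2.imwrite('pics/c5.png',cv2.resize(b[140:260,220:380],(800,600))[:,:,::-1])
E
```

```text
t: 4.88
eef_pos: [0.4801, -0.097, 0.0264]
ee_rot: [3.14, -0.001, -1.718]
force: [-1.1, -1.0, 3.8]
width: 0.056
gripper_force: 3.0
t: 5.3
eef_pos: [0.4806, -0.0968, 0.0279]
ee_rot: [-3.141, 0.0, -1.718]
force: [-0.0, 0.6, 1.3]
width: 0.0677
gripper_force: 0.0
```

View pics/c5.png

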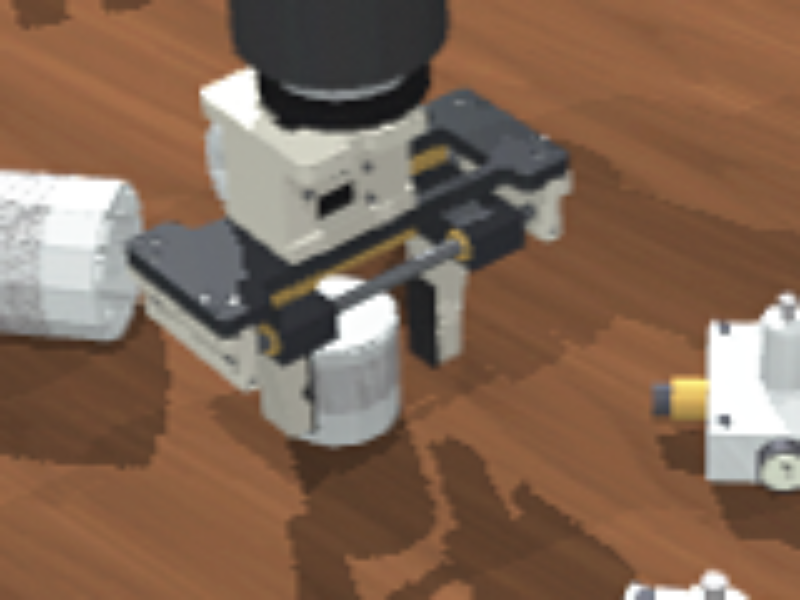

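The cap stands upright on the bench, top at crop px (355,310), with both fingers clear. I re-centre, regrip firmly, lift, and refine the spigot position meanwhile.

```bash

python3 -m crank '[{"dx":0,"dy":0.001,"dz":-0.004,"twist":0,"grip":0.5},{"dx":0,"dy":0.002,"dz":-0.007,"twist":0,"grip":0.4},{"dx":0,"dy":0.002,"dz":-0.007,"twist":0,"grip":0},{"dx":0,"dy":0.002,"dz":-0.007,"twist":0,"grip":-0.3},{"dx":0,"dy":0.002,"dz":-0.007,"twist":0,"grip":-0.3}]' 25
python3 -m crank '[{"dx":0,"dy":0,"dz":0,"twist":0,"grip":-0.3},{"dx":0,"dy":0,"dz":0,"twist":0,"grip":-0.3},{"dx":0,"dy":0,"dz":0,"twist":0,"grip":-0.3},{"dx":0,"dy":0,"dz":0,"twist":0,"grip":-0.3},{"dx":0,"dy":0,"dz":0.005,"twist":0,"grip":-0.3}]' 25
python3 - <<'E'
from h import *
im=cv2.imread('pics/scene0.png')
print(at('scene',362.8,256,.099),at('top',253.6-.8,225-.4,.099))
for p in [(.538,.1535),(.541,.156)]: print(p,proj('scene',[*p,.099]),proj('top',[*p,.085]),proj('scene',[*p,.04]))
g=cv2.cvtColor(cv2.imread('pics/top0.png'),cv2.COLOR_BGR2GRAY)[212:240,238:272]
E
```

```text
t: 5.77
eef_pos: [0.4803, -0.0948, 0.0205]
ee_rot: [3.141, -0.0, -1.718]
force: [-0.9, 0.8, 0.4]
width: 0.0465
gripper_force: 1.3
t: 6.18
eef_pos: [0.4796, -0.095, 0.0249]
ee_rot: [3.14, -0.0, -1.719]
force: [-1.2, -0.1, -2.6]
width: 0.0459
gripper_force: 21.6
[0.54037358 0.15623193 0.099     ] [0.53765702 0.15357094 0.099     ]
(0.538, 0.1535) [362.45784349 254.74895436] [253.50190178 224.99061592] [361.51846371 276.30969697]
(0.541, 0.156) [362.50486875 256.11286804] [252.44295428 223.71720059] [361.56119926 277.68632568]
```

Width 46 mm means the pads hold the cap off-centre. I set it down, let go, back away and measure it.

```bash

python3 -m crank '[{"dx":0,"dy":0,"dz":-0.003,"twist":0,"grip":-0.3},{"dx":0,"dy":0,"dz":-0.005,"twist":0,"grip":-0.3},{"dx":0,"dy":0,"dz":-0.005,"twist":0,"grip":0.2},{"dx":0,"dy":0,"dz":-0.005,"twist":0,"grip":1},{"dx":0,"dy":0,"dz":-0.005,"twist":0,"grip":1}]' 10
python3 -m crank '[{"dx":0,"dy":0,"dz":0,"twist":0,"grip":1},{"dx":0,"dy":0,"dz":0.02,"twist":0,"grip":1},{"dx":0,"dy":0,"dz":0.05,"twist":0,"grip":1},{"dx":0,"dy":0,"dz":0.08,"twist":0,"grip":1},{"dx":0,"dy":0,"dz":0.1,"twist":0,"grip":1}]' 10
python3 -m crank '[{"dx":0,"dy":0.04,"dz":0.01,"twist":0,"grip":1},{"dx":0,"dy":0.08,"dz":0.03,"twist":0,"grip":1},{"dx":0,"dy":0.12,"dz":0.04,"twist":0,"grip":1},{"dx":0,"dy":0.15,"dz":0.04,"twist":0,"grip":1},{"dx":0,"dy":0.15,"dz":0.04,"twist":0,"grip":1}]' 10
python3 - <<'E'
from h import *
a=grab('top','t5.png');b=grab('scene','s5.png')
hs=cv2.cvtColor(a,cv2.COLOR_RGB2HSV);m=((hs[...,1]<60)&(hs[...,2]>120)).astype(np.uint8)
n,l,st,ce=cv2.connectedComponentsWithStats(m)
for i in range(1,n):
    if st[i,4]>150 and 320<ce[i][0]<400 and 200<ce[i][1]<300: print(ce[i],st[i],at('top',*ce[i],.06))
p=np.hstack([cv2.resize(a[200:290,325:385],(400,600)),cv2.resize(b[150:240,250:310],(400,600))]);cv2.imwrite('pics/c6.png',p[:,:,::-1])
E
```

```text
t: 6.6
eef_pos: [0.4804, -0.0949, 0.0206]
ee_rot: [3.142, -0.0, -1.718]
force: [-0.5, 0.1, -0.7]
width: 0.0606
gripper_force: 0.0
t: 7.02
eef_pos: [0.4811, -0.0949, 0.1232]
ee_rot: [-3.139, 0.0, -1.718]
force: [-0.1, -0.2, -0.5]
width: 0.087
gripper_force: 0.0
t: 7.43
eef_pos: [0.4815, 0.0596, 0.162]
ee_rot: [-3.139, 0.002, -1.715]
force: [1.2, 0.6, -0.6]
width: 0.0877
gripper_force: 0.0
[368.62062257 251.20428016] [356 239  26  25 514] [ 0.47721016 -0.11759713  0.06      ]
```

View pics/c6.png

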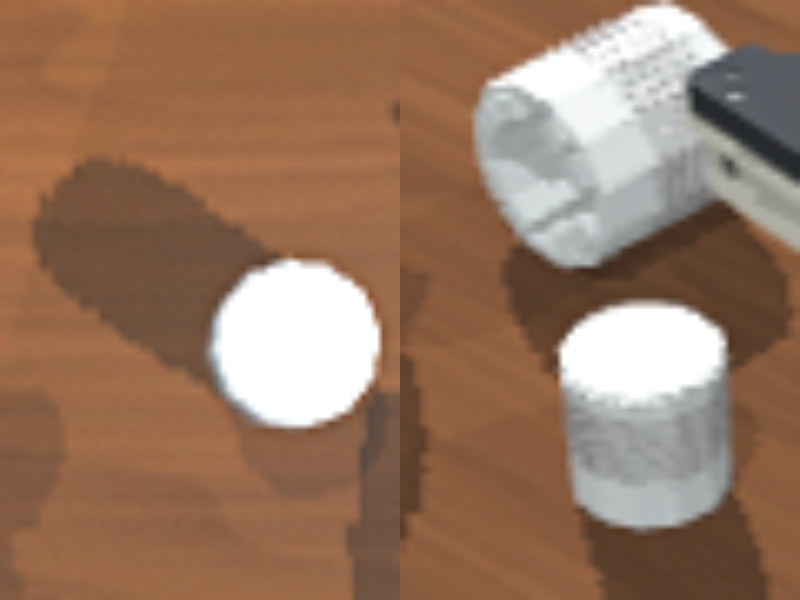

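The cap stands alone, upright: top face at crop px (297,343) in the top view and (643,352) in the scene view. I compute its centre.

```bash
python3 - <<'E'
from h import *
print(at('top',325+297*.15-.4,200+343*.15-.4,.06),at('scene',250+243*.15-.4,150+352*.15-.4,.06),arm.get_state()['eef_pos'])
E
```

```text
[ 0.47757458 -0.11885533  0.06      ] [ 0.47921567 -0.11773266  0.06      ] [0.48021125 0.05631542 0.16070415]
```

```bash

python3 -m crank '[{"dx":0,"dy":-0.04,"dz":0,"twist":0,"grip":1},{"dx":-0.001,"dy":-0.08,"dz":0,"twist":0,"grip":1},{"dx":-0.002,"dy":-0.12,"dz":0,"twist":0,"grip":1},{"dx":-0.002,"dy":-0.16,"dz":-0.01,"twist":0,"grip":1},{"dx":-0.002,"dy":-0.173,"dz":-0.04,"twist":0,"grip":1}]' 10
python3 -m crank '[{"dx":0,"dy":0,"dz":0,"twist":0,"grip":1},{"dx":0,"dy":0,"dz":-0.03,"twist":0,"grip":1},{"dx":0,"dy":0,"dz":-0.06,"twist":0,"grip":1},{"dx":0,"dy":0,"dz":-0.09,"twist":0,"grip":1},{"dx":0,"dy":0,"dz":-0.1,"twist":0,"grip":1}]' 10
python3 -m crank '[{"dx":0,"dy":0,"dz":0,"twist":0,"grip":0.5},{"dx":0,"dy":0,"dz":0,"twist":0,"grip":0.2},{"dx":0,"dy":0,"dz":0,"twist":0,"grip":0},{"dx":0,"dy":0,"dz":0,"twist":0,"grip":-0.2},{"dx":0,"dy":0,"dz":0,"twist":0,"grip":-0.2}]' 10
python3 -m crank '[{"dx":0,"dy":0,"dz":0,"twist":0,"grip":-0.3},{"dx":0,"dy":0,"dz":0,"twist":0,"grip":-0.3},{"dx":0,"dy":0,"dz":0,"twist":0,"grip":-0.3},{"dx":0,"dy":0,"dz":0,"twist":0,"grip":-0.3},{"dx":0,"dy":0,"dz":0,"twist":0,"grip":-0.3}]' 30
```

```text
t: 7.95
eef_pos: [0.48, -0.1224, 0.1233]
ee_rot: [-3.135, 0.0, -1.72]
force: [2.1, 0.4, 0.1]
width: 0.0873
gripper_force: 0.0
t: 8.37
eef_pos: [0.4756, -0.1186, 0.0173]
ee_rot: [3.136, -0.001, -1.72]
force: [-0.2, 0.4, 0.4]
width: 0.0875
gripper_force: 0.0
t: 8.78
eef_pos: [0.4792, -0.1178, 0.0218]
ee_rot: [-3.139, 0.001, -1.718]
force: [-0.6, 0.2, 1.1]
width: 0.0599
gripper_force: 1.5
t: 9.2
eef_pos: [0.4788, -0.1178, 0.0216]
ee_rot: [-3.14, 0.0, -1.718]
force: [-2.4, 0.6, 7.2]
width: 0.0557
gripper_force: 30.0
```

```bash

python3 -m crank '[{"dx":0,"dy":0,"dz":0.02,"twist":0,"grip":-0.3},{"dx":0,"dy":0,"dz":0.05,"twist":0,"grip":-0.3},{"dx":0,"dy":0,"dz":0.08,"twist":0,"grip":-0.3},{"dx":0,"dy":0,"dz":0.11,"twist":0,"grip":-0.3},{"dx":0,"dy":0.01,"dz":0.12,"twist":0,"grip":-0.3}]' 30
python3 -m crank '[{"dx":0.007,"dy":0.03,"dz":0,"twist":0,"grip":-0.3},{"dx":0.014,"dy":0.06,"dz":0,"twist":0,"grip":-0.3},{"dx":0.021,"dy":0.09,"dz":0,"twist":0,"grip":-0.3},{"dx":0.028,"dy":0.12,"dz":0,"twist":0,"grip":-0.3},{"dx":0.035,"dy":0.15,"dz":0,"twist":0,"grip":-0.3}]' 30
python3 -m crank '[{"dx":0.006,"dy":0.025,"dz":0,"twist":0,"grip":-0.3},{"dx":0.012,"dy":0.05,"dz":0,"twist":0,"grip":-0.3},{"dx":0.018,"dy":0.08,"dz":0,"twist":0,"grip":-0.3},{"dx":0.024,"dy":0.105,"dz":0,"twist":0,"grip":-0.3},{"dx":0.026,"dy":0.113,"dz":0,"twist":0,"grip":-0.3}]' 30
python3 - <<'E'
from h import *
b=grab('scene','s6.png');print(arm.get_state()['eef_pos'])
cv2.imwrite('pics/c7.png',cv2.resize(b[200:305,290:430],(800,600))[:,:,::-1])
E
```

```text
t: 9.62
eef_pos: [0.4803, -0.1084, 0.145]
ee_rot: [-3.136, 0.001, -1.718]
force: [0.5, 0.7, -2.3]
width: 0.056
gripper_force: 30.0
t: 10.03
eef_pos: [0.5129, 0.0438, 0.1404]
ee_rot: [3.141, 0.0, -1.719]
force: [0.5, -0.6, -1.3]
width: 0.056
gripper_force: 30.0
t: 10.45
eef_pos: [0.5399, 0.1585, 0.1401]
ee_rot: [-3.141, 0.001, -1.716]
force: [0.3, -0.1, -2.1]
width: 0.0554
gripper_force: 30.0
[0.53983141 0.15836205 0.13998107]
```

View pics/c7.png

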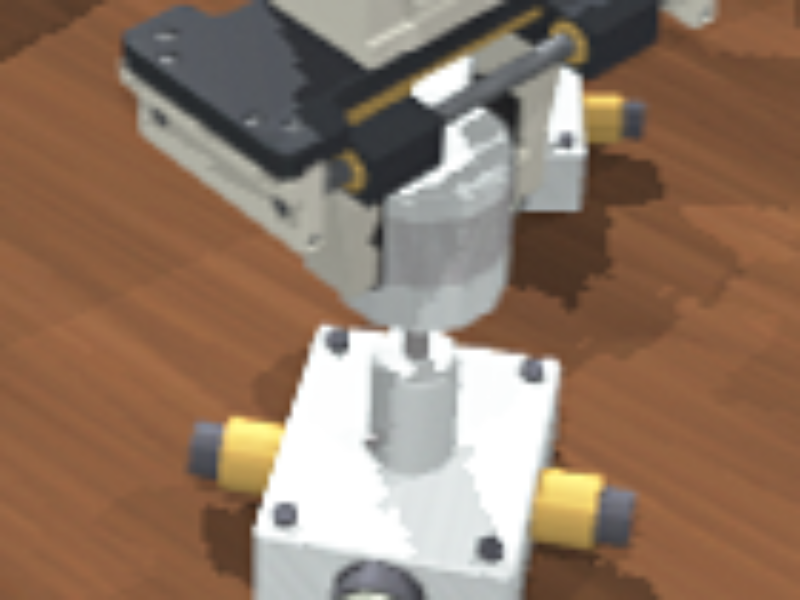

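The cap hovers upright over the spigot: mouth centre at crop x≈427 against spigot centre x≈413, so about 3 mm to the right. I correct and lower, watching the force.

```bash

python3 -m crank '[{"dx":0.001,"dy":-0.003,"dz":0,"twist":0,"grip":-0.3},{"dx":0.001,"dy":-0.003,"dz":-0.008,"twist":0,"grip":-0.3},{"dx":0.001,"dy":-0.003,"dz":-0.016,"twist":0,"grip":-0.3},{"dx":0.001,"dy":-0.003,"dz":-0.024,"twist":0,"grip":-0.3},{"dx":0.001,"dy":-0.003,"dz":-0.028,"twist":0,"grip":-0.3}]' 30
python3 -m crank '[{"dx":0,"dy":0,"dz":-0.002,"twist":0,"grip":-0.3},{"dx":0,"dy":0,"dz":-0.004,"twist":0,"grip":-0.3},{"dx":0,"dy":0,"dz":-0.006,"twist":0,"grip":-0.3},{"dx":0,"dy":0,"dz":-0.008,"twist":0,"grip":-0.3},{"dx":0,"dy":0,"dz":-0.010,"twist":0,"grip":-0.3}]' 30
```

```text
t: 10.92
eef_pos: [0.5394, 0.1509, 0.1108]
ee_rot: [3.14, -0.001, -1.72]
force: [-0.2, 1.0, -1.5]
width: 0.0557
gripper_force: 30.0
t: 11.33
eef_pos: [0.541, 0.152, 0.1049]
ee_rot: [-3.14, -0.0, -1.717]
force: [-10.1, -4.0, 28.4]
width: 0.0556
gripper_force: 30.0
```

```bash

python3 -m crank '[{"dx":0,"dy":0,"dz":0.004,"twist":0,"grip":-0.3},{"dx":-0.002,"dy":0.002,"dz":0.006,"twist":0,"grip":-0.3},{"dx":-0.002,"dy":0.002,"dz":0.006,"twist":0,"grip":-0.3},{"dx":-0.002,"dy":0.002,"dz":0.004,"twist":0,"grip":-0.3},{"dx":-0.002,"dy":0.002,"dz":0.003,"twist":0,"grip":-0.3}]' 30
python3 -m crank '[{"dx":0,"dy":0,"dz":-0.001,"twist":0,"grip":-0.3},{"dx":0,"dy":0,"dz":-0.002,"twist":0,"grip":-0.3},{"dx":0,"dy":0,"dz":-0.003,"twist":0,"grip":-0.3},{"dx":0,"dy":0,"dz":-0.004,"twist":0,"grip":-0.3},{"dx":0,"dy":0,"dz":-0.004,"twist":0,"grip":-0.3}]' 30
```

```text
t: 11.75
eef_pos: [0.5382, 0.1542, 0.1051]
ee_rot: [3.141, -0.0, -1.718]
force: [0.2, -0.2, -2.7]
width: 0.0559
gripper_force: 30.0
t: 12.17
eef_pos: [0.5388, 0.1546, 0.1017]
ee_rot: [-3.141, 0.001, -1.718]
force: [1.5, 2.0, -0.5]
width: 0.056
gripper_force: 30.0
```

It passes the top edge now. Continue down.

```bash

python3 -m crank '[{"dx":0,"dy":0,"dz":-0.002,"twist":0,"grip":-0.3},{"dx":0,"dy":0,"dz":-0.004,"twist":0,"grip":-0.3},{"dx":0,"dy":0,"dz":-0.006,"twist":0,"grip":-0.3},{"dx":0,"dy":0,"dz":-0.008,"twist":0,"grip":-0.3},{"dx":0,"dy":0,"dz":-0.01,"twist":0,"grip":-0.3}]' 30
python3 -m crank '[{"dx":0,"dy":0,"dz":-0.002,"twist":0,"grip":-0.3},{"dx":0,"dy":0,"dz":-0.004,"twist":0,"grip":-0.3},{"dx":0,"dy":0,"dz":-0.006,"twist":0,"grip":-0.3},{"dx":0,"dy":0,"dz":-0.008,"twist":0,"grip":-0.3},{"dx":0,"dy":0,"dz":-0.01,"twist":0,"grip":-0.3}]' 30
```

```text
t: 12.58
eef_pos: [0.539, 0.1551, 0.0917]
ee_rot: [-3.14, 0.002, -1.718]
force: [0.2, 5.4, 0.6]
width: 0.0555
gripper_force: 30.0
t: 13.0
eef_pos: [0.539, 0.1551, 0.0818]
ee_rot: [-3.14, 0.002, -1.718]
force: [0.2, 5.7, 1.8]
width: 0.0558
gripper_force: 30.0
```

```bash

python3 -m crank '[{"dx":0,"dy":0.001,"dz":-0.001,"twist":0,"grip":-0.3},{"dx":0,"dy":0.001,"dz":-0.002,"twist":0,"grip":-0.3},{"dx":0,"dy":0.001,"dz":-0.003,"twist":0,"grip":-0.3},{"dx":0,"dy":0.001,"dz":-0.004,"twist":0,"grip":-0.3},{"dx":0,"dy":0.001,"dz":-0.004,"twist":0,"grip":-0.3}]' 30
```

```text
t: 13.42
eef_pos: [0.5388, 0.1553, 0.0775]
ee_rot: [-3.141, 0.0, -1.718]
force: [4.3, 3.1, -1.4]
width: 0.0558
gripper_force: 30.0
```

```bash

python3 -m crank '[{"dx":0.0005,"dy":0.0005,"dz":-0.0005,"twist":0,"grip":-0.3},{"dx":0.0005,"dy":0.0005,"dz":-0.001,"twist":0,"grip":-0.3},{"dx":0.0005,"dy":0.0005,"dz":-0.0015,"twist":0,"grip":-0.3},{"dx":0.0005,"dy":0.0005,"dz":-0.002,"twist":0,"grip":-0.3},{"dx":0.0005,"dy":0.0005,"dz":-0.002,"twist":0,"grip":-0.3}]' 30
```

```text
t: 13.83
eef_pos: [0.5387, 0.1555, 0.0754]
ee_rot: [3.141, -0.0, -1.718]
force: [2.0, 1.4, -1.5]
width: 0.0559
gripper_force: 30.0
```

```bash

python3 -m crank '[{"dx":0.0002,"dy":0.0002,"dz":-0.0005,"twist":0,"grip":-0.3},{"dx":0.0002,"dy":0.0002,"dz":-0.001,"twist":0,"grip":-0.3},{"dx":0.0002,"dy":0.0002,"dz":-0.0015,"twist":0,"grip":-0.3},{"dx":0.0002,"dy":0.0002,"dz":-0.002,"twist":0,"grip":-0.3},{"dx":0.0002,"dy":0.0002,"dz":-0.0025,"twist":0,"grip":-0.3}]' 30
```

```text
t: 14.25
eef_pos: [0.5388, 0.1556, 0.0728]
ee_rot: [3.141, -0.0, -1.718]
force: [1.2, 1.2, -1.8]
width: 0.0557
gripper_force: 30.0
```

```bash

python3 -m crank '[{"dx":0,"dy":0,"dz":-0.001,"twist":0,"grip":-0.3},{"dx":0,"dy":0,"dz":-0.002,"twist":0,"grip":-0.3},{"dx":0,"dy":0,"dz":-0.003,"twist":0,"grip":-0.3},{"dx":0,"dy":0,"dz":-0.003,"twist":0,"grip":-0.3},{"dx":0,"dy":0,"dz":-0.003,"twist":0,"grip":-0.3}]' 30
python3 -m crank '[{"dx":0,"dy":0,"dz":-0.0005,"twist":0,"grip":-0.3},{"dx":0,"dy":0,"dz":-0.001,"twist":0,"grip":-0.3},{"dx":0,"dy":0,"dz":-0.0015,"twist":0,"grip":-0.3},{"dx":0,"dy":0,"dz":-0.002,"twist":0,"grip":-0.3},{"dx":0,"dy":0,"dz":-0.002,"twist":0,"grip":-0.3}]' 30
```

```text
t: 14.67
eef_pos: [0.5388, 0.1556, 0.0697]
ee_rot: [3.141, -0.001, -1.718]
force: [0.3, 1.5, -3.2]
width: 0.0559
gripper_force: 30.0
t: 15.08
eef_pos: [0.5389, 0.1556, 0.0682]
ee_rot: [3.141, -0.0, -1.718]
force: [-1.7, -0.1, 0.5]
width: 0.0562
gripper_force: 30.0
```

The force only starts at the plunger height, so the keyways already sit over the pin. I press home.

```bash

python3 -m crank '[{"dx":0,"dy":0,"dz":-0.001,"twist":0,"grip":-0.3},{"dx":0,"dy":0,"dz":-0.002,"twist":0,"grip":-0.3},{"dx":0,"dy":0,"dz":-0.003,"twist":0,"grip":-0.3},{"dx":0,"dy":0,"dz":-0.004,"twist":0,"grip":-0.3},{"dx":0,"dy":0,"dz":-0.004,"twist":0,"grip":-0.3}]' 40
```

```text
t: 15.5
eef_pos: [0.5389, 0.1557, 0.0641]
ee_rot: [3.141, -0.0, -1.718]
force: [-3.5, -1.9, 5.5]
width: 0.0563
gripper_force: 40.0
```

```bash

python3 -m crank '[{"dx":-0.0003,"dy":-0.0002,"dz":-0.0007,"twist":0,"grip":-0.3},{"dx":-0.0003,"dy":-0.0002,"dz":-0.0014,"twist":0,"grip":-0.3},{"dx":-0.0003,"dy":-0.0002,"dz":-0.0021,"twist":0,"grip":-0.3},{"dx":-0.0003,"dy":-0.0002,"dz":-0.0028,"twist":0,"grip":-0.3},{"dx":-0.0003,"dy":-0.0002,"dz":-0.003,"twist":0,"grip":-0.3}]' 40
```

```text
t: 15.92
eef_pos: [0.5389, 0.1557, 0.0616]
ee_rot: [-3.141, 0.0, -1.718]
force: [-4.3, -1.2, 10.2]
width: 0.0555
gripper_force: 40.0
```

```bash

python3 -m crank '[{"dx":0,"dy":0,"dz":-0.0003,"twist":0,"grip":-0.3},{"dx":0,"dy":0,"dz":-0.0006,"twist":0,"grip":-0.3},{"dx":0,"dy":0,"dz":-0.001,"twist":0,"grip":-0.3},{"dx":0,"dy":0,"dz":-0.001,"twist":0,"grip":-0.3},{"dx":0,"dy":0,"dz":-0.001,"twist":0,"grip":-0.3}]' 50
```

```text
t: 16.33
eef_pos: [0.5389, 0.1557, 0.0615]
ee_rot: [-3.141, 0.0, -1.718]
force: [-7.2, -0.9, 17.2]
width: 0.0559
gripper_force: 50.0
```

It stopped hard at TCP z 0.0615, the height expected for home. One last look.

```bash
python3 - <<'E'
from h import *
b=grab('scene','s9.png');s=arm.get_state();print(s['eef_pos'],s['force'],s['moment'],s['gripper_force'],s['qd'].round(4))
cv2.imwrite('pics/c9.png',cv2.resize(b[200:320,280:440],(800,600))[:,:,::-1])
E
```

```text
[0.53895623 0.15571102 0.06152695] [-6.27907322 -1.39621107 17.25860094] [-0.40994928  2.53249891 -0.05312732] 50.00672228867188 [ 0.0007 -0.0003 -0.0015 -0.     -0.0011  0.0003]
```

View pics/c9.png

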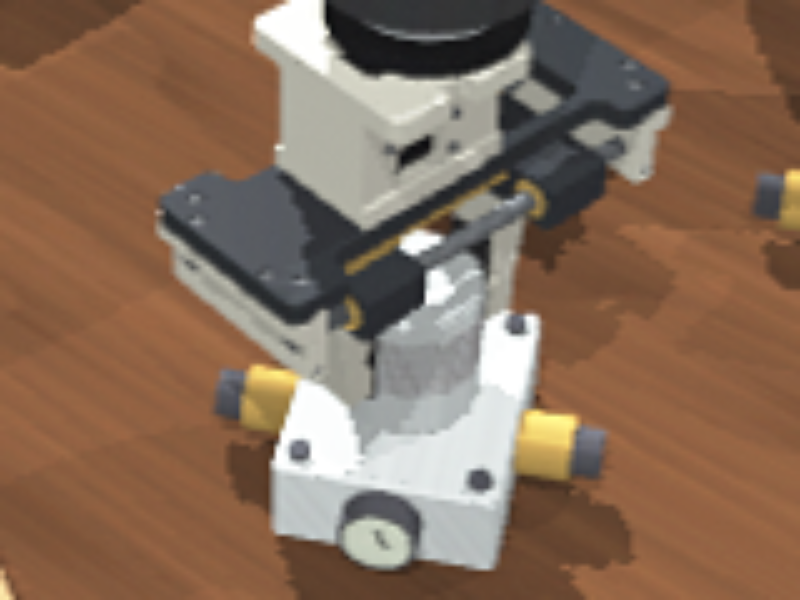

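The cap sits flat on the block, its rim at crop px (420,425) with no gap. It is held steadily at 50 N grip and 17 N down.

```bash
python3 -c "
from station import arm
print(arm.job_done())"
```

```text
the job is handed in; nothing more can be done
None
```

The cap was stood upright, set over the spigot, and pressed fully home on the filter head. Its keyways were already in line with the pin, so it needed no turning. I handed the job in at about 16 s with the arm still holding it down; the station gave no verdict.

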